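# Let the rack jack down off its pawl

### The job

The bench jack is holding a pipe flange up on its ratchet pawl. Throw the red pawl lever fully over without forcing it, away from the ratchet wheel side it leans to; under load the pawl stays caught, so then wind the crank up just a touch to take the load in hand and let the pawl spring clear. Without letting go, let the crank turn back slowly under the load (well under a third of a turn a second) until you feel the lift plate come to rest on the timber packer below it, with its weight on the packer: set it down gently, do not drop it and do not crank on to press it down. Then let go and leave the packers and the other things on the bench where they are.

Things in the scene. Friction and masses are not known exactly. Their poses are not given: they have to be found in the camera images.
- jack: Orange rack jack bolted to the bench, base 200 x 120 mm, housing 100 x 60 mm, 245 mm high. Origin: centre of the base's underside. x points away from the robot (within 0.2 rad), y left to the load, z up. Crank shaft: along y, over the origin, 185 mm up. Pawl pivot: along y, 62 mm to +x of the shaft, 237 mm up. The rack's top stands up to 305 mm high.
- crank (a joint): Turn of the crank (rad), arm radius 100 mm, on the jack's right (-y) side, on one shaft with a 10-tooth ratchet wheel 92 mm across. Grows when wound up (the arm's top moves towards -x), shrinks as the load lets it run back. 0: arm straight up. No stops. 1 rad moves the lift 12 mm. Starts held by the pawl at about -0.63, 0 or 0.63. Let go off the pawl, it runs away at once.
- pawl_lever (a joint): Red throw-over lever on the pawl pivot, 85 mm from pivot to knob centre (rad). 0: hold, leaning 0.30 rad from upright to -x, over the ratchet wheel. 0.70: release, at its stop, leaning 0.40 rad to +x; over 0.55 counts as thrown. Stays where left; about 3 N at the knob moves it.
- pawl (a joint): Dark pawl, 60 mm long, on the lever's pivot, its nose in the top of the wheel, sprung to the lever. Value: angle relative to the lever (rad). About 0: in the wheel, lever at hold. -0.55 to -0.7: lever thrown, the loaded tooth still holds it in. About -0.32: sprung clear, which happens once the crank is wound up by some 0.02 to 0.1 rad in the hand.
- lever_knob: Red ball knob, 25 mm across, on the lever's end; origin: its centre, 55 mm to the right (-y) of the jack's middle, about 318 mm above the bench at hold. Push it, at most 25 N.
- crank_grip: Black round grip, 27 mm thick, 106 mm long, parallel to the shaft, free to spin on its spindle. Origin: its centre, 135 mm to -y of the jack's middle, 100 mm from the shaft axis; its y lies along it. Only the crank arm stands beside it, at its +y end. The load pulls it in the running-back sense with about 4 to 9 N; the pull vanishes when the plate is seated.
- lift: Dark steel lift plate 140 x 145 x 8 mm left of the jack, with a grey pipe flange (128 mm across) clamped on; 4.4 to 6.9 kg. Origin: centre of the plate's underside. Slides only up and down. It may bear on the packer with its own weight (43 to 68 N), at most 200 N; each 1 N pushed on the grip in the running-back sense adds about 8 N.
- packer_low: Light timber packer, 210 (x) x 64 (y) mm, nominally 45 mm high, but rough: up to 4 mm more or less, so seating must be felt. Loose. Origin: centre of its underside. Either this or packer_tall lies under the lift plate, the other lies farther left as a spare.
- packer_tall: Darker timber packer, 210 (x) x 64 (y) mm, nominally 70 mm high, rough: the true height is up to 4 mm more or less. Loose. Origin: centre of its underside. Under the lift plate or lying spare.
- spray_can: White and red spray can, 66 mm across, 190 mm high, standing beyond the jack; origin: centre of its underside. Leave alone.
- paint_brush: Flat brush with a wooden handle, lying to the right of the jack on the robot's side. Leave alone.
- grinding_disc: Dark grinding disc, 116 mm across, 6 mm thick, lying to the right of the jack. Leave alone.
Mind the look-alikes: they are no part of the job. Leave any black or turquoise look-alike of the packer_low alone.

How it is judged:
On the way, in this order (a step that is already met when the one before it is completed fails the run):
1. the pawl lever is thrown over while the loaded tooth still holds the pawl (value of joint pawl_lever above 0.55 rad and value of joint pawl below -0.5 rad), for 0.2 s.
2. the pawl has sprung clear of the ratchet wheel (value of joint pawl_lever above 0.55 rad and value of joint pawl above -0.5 rad), for 0.2 s.
3. the lift plate rests on the packer ((contact force between lift and packer_low above 20 N or contact force between lift and packer_tall above 20 N)), for 0.3 s.
At the end, for the whole second after the job is handed in: the lift plate bears on the packer under it with more than 20 N of its weight, and the crank stands still (under 0.1 rad/s) ((contact force between lift and packer_low above 20 N or contact force between lift and packer_tall above 20 N) and velocity of joint crank between -0.1 and 0.1 rad/s); the robot touches nothing.
It fails at once if the crank runs back faster than 2 rad/s (velocity of joint crank below -2 rad/s).
It fails at once if the plate is pressed on the packer with more than 200 N (contact force between lift and packer_low above 200 N or contact force between lift and packer_tall above 200 N).
It fails at once if the pawl lever is pushed with more than 25 N (contact force between anything else and lever_knob above 25 N).
It fails at once if a packer or another thing on the bench is moved by more than 20 mm (distance of any of packer_low, packer_tall, spray_can, paint_brush, grinding_disc from where it was at the start of the episode above 0.02 m).
It also fails if it takes over 72 s, if anything falls off the work surface, if the arm or the gripper's body presses on something with over 40 N, if the wrist force passes 120 N, or if a joint passes its speed limit or range.

### The arm

A 7-joint arm with a two-finger parallel gripper is mounted at the origin on the work surface. World frame = base frame: x ahead of the robot, y to its left, z up, the work surface at z = 0. Lengths are in m, angles in rad, forces in N, time in s.
With the tool pointing down it reaches from about 0.4 to 0.85 m from the base axis. Payload 10.4 kg.
Tool frame: the origin (TCP) lies at the very end of the fingers, on their centre line; the grasp point (between the pads) lies 19 mm behind it; z points along the fingers, y is the direction in which the jaws open and shut (so a half turn about z gives the same grasp; the last joint's range is limited). The gripper opens to 87 mm and grips with 3 to 60 N. Pads are 19 mm wide; open, the fingers measure 117 mm over their backs; the gripper's body (75 mm by 190 mm) begins 51 mm behind the grasp point.
Start: joints at [1.091, 0.332, -0.065, 1.46, 0.022, 1.35, -0.088], TCP at [0.276, -0.561, 0.223] pointing down, gripper open.
Joint ranges: [-2.6, 2.6], [-0.5, 2.12], [-1.47, 1.34], [0.16, 2.42], [-1.27, 4.41], [0.06, 2.06], [-2.6, 2.6]. Speed limits (rad/s): [2.22, 2.22, 2.79, 2.79, 3.14, 3.14, 3.14].

### API

Orientations are given as a unit quaternion [x, y, z, w].
In Python, from bench import r gives the robot as it stands.
- The arm moves only by the shell command python3 -m crank 'ROWS' [FORCE]. ROWS is JSON, a list of rows, each a list of 3 entries, a list of its own where there are three numbers: the opening, from -1 (shut) to 1 (fully open), so that 0 is half open, then the shift along the tool's x, y, z in mm, then the turn about the tool's z in degrees. A call has 1 to 12 rows; each row is the pose to reach, as a shift and turn from the pose commanded when the call began, along the tool's axes at that moment; what a row does not reach only later rows make up. A row lasts 1/12 s, in which the tool goes at most 41.7 mm and 7.16 degrees, less where a joint would pass 70% of its speed; a pose out of reach is approached as far as the arm can. A call with a gripper value outside its range is refused whole. The fingers move at their own pace and stop on an object; FORCE is the grip in N (left out, the last holds). Time passes only in rows, so rows that repeat a pose let the fingers close. It gives the time, the measured TCP pose, the force and the opening at its end, in the units of the state.
- r.read_state(): the state, without advancing time (a new reading comes with each control period).
- r.camera(name): name is "scene" or "top" or "wrist"; returns a dict with "pixels" (420x560x3 uint8, red, green, blue), "fov_y" (degrees; the focal length in pixels is half the picture's height over the tangent of half this angle, whatever the lens; pixels are square), "cx", "cy" (the principal point, pixels), "cam_to_world" (4x4, takes a point from camera to world coordinates). Camera axes: x right, y down, z forward; pixel columns grow to the right and rows downward; lengths in m; the calibration is good to about 2 mm. A picture is of the moment at which its call begins. There is no depth.
- r.close_job(): hands the job in, once; it reports no verdict.
The state is a dict: "time": time; "joint_positions": joint angles; "joint_vel": joint speeds; "joint_torque": joint torques, N m; "ee_pos": TCP position; "eef_rot": TCP orientation; "ft_force": force on the tool from outside, world axes, zero at the start; "torque": the same for the moment, N m; "width": finger opening in m.
Only numpy, scipy, OpenCV 4.12 (cv2) and the standard library are available. Lean on these libraries where they do the work, as an engineer would, in place of code of your own. Each camera call takes 0.05 s, during which the arm holds its last target.

## Working session

There is one attempt and no reset: what is moved stays moved. The work goes in short steps, Python scripts to look and compute and a shell command to move; the robot and the scene stay as the last step left them, time stands still between calls to the robot, and variables do not carry over. Pictures are saved under pics/ and viewed, and the job is handed in when it is done.

```bash
ls; mkdir -p pics; python3 - <<'E'
from bench import r
import cv2,json
s=r.read_state()
print(s)
for n in ["scene","top","wrist"]:
    c=r.camera(n); cv2.imwrite(f"pics/{n}0.png",c["pixels"][:,:,::-1]); print(n,c["fov_y"],c["cx"],c["cy"],c["cam_to_world"])
E
```

```text
pics
{'time': 0.0, 'joint_positions': array([ 1.09139234,  0.33290556, -0.06468185,  1.46097012,  0.02159425,
        1.3499131 , -0.08846839]), 'joint_vel': array([-0.00145679,  0.0001553 ,  0.00096932, -0.00077833,  0.00019266,
       -0.00026034,  0.0009701 ]), 'joint_torque': array([-5.43063124e-04, -6.23248959e+01,  2.41910212e-02, -3.89900422e+01,
       -6.14123256e-02,  3.98118398e-02,  1.94683944e-04]), 'ee_pos': array([ 0.27548201, -0.56055838,  0.22171911]), 'eef_rot': array([ 9.74025249e-01,  2.26438185e-01, -2.04279649e-04, -7.22142694e-04]), 'ft_force': array([ 0.59709817,  0.59587956, -0.0083764 ]), 'torque': array([-0.00937366,  0.03078428, -0.01850118]), 'width': 0.08706681396682417}
scene 56.93040385466307 285.44561473211076 213.56561189333627 [[ 0.19154759  0.51398474 -0.83613947  1.45555705]
 [ 0.98133217 -0.11524514  0.15396663 -0.00999953]
 [-0.01722451 -0.8500225  -0.52646469  0.79132755]
 [ 0.          0.          0.          1.        ]]
top 44.494038223005205 281.1574383437113 217.89538744018057 [[ 0.01985907 -0.98009634  0.19752668  0.29832669]
 [-0.99977982 -0.02080635 -0.0027213   0.16001651]
 [ 0.00677694 -0.19742915 -0.98029373  1.30693421]
 [ 0.          0.          0.          1.        ]]
wrist 67.59937762833509 278.32727926056396 206.2323480377031 [[ 4.41179371e-01 -8.65421484e-01 -2.37500354e-01  3.42214935e-01]
 [-8.97418882e-01 -4.25548362e-01 -1.16395628e-01 -5.28712197e-01]
 [-3.36608863e-04  2.64488652e-01 -9.64388739e-01  3.84133082e-01]
 [ 0.00000000e+00  0.00000000e+00  0.00000000e+00  1.00000000e+00]]
```

View pics/scene0.png

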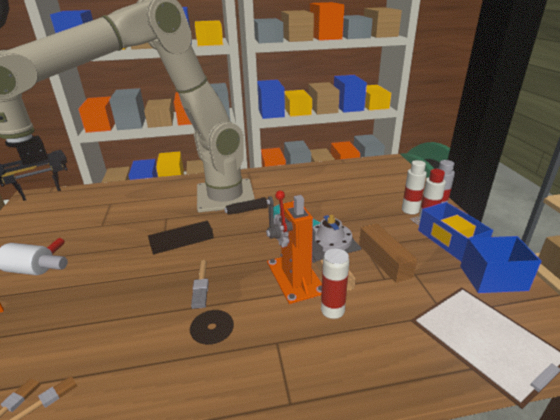

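View pics/top0.png

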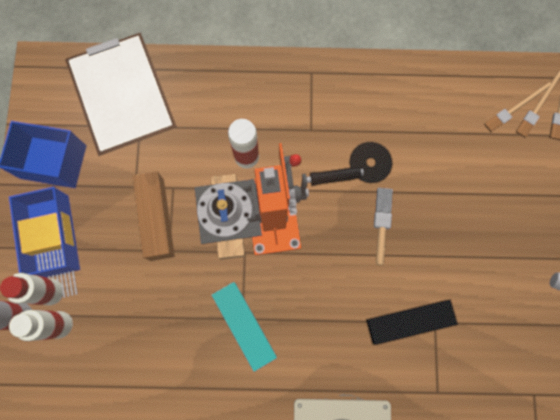

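View pics/wrist0.png

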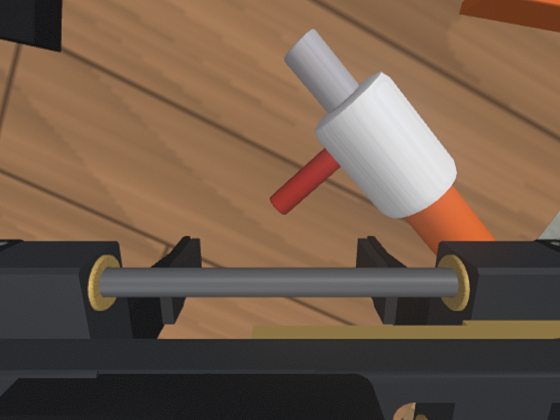

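The scene view shows the jack with a red knob at (281,196) and a black grip at about (248,206). In the top view the knob is at (295,160), the grip runs from (310,180) to (365,174), and the light packer's ends show under the plate. I'll triangulate these.

```bash
cat > h.py <<'E'
import numpy as np, cv2
from bench import r
def ray(c,u,v):
    h=c["pixels"].shape[0]; f=h/2/np.tan(np.radians(c["fov_y"])/2)
    d=np.array([(u-c["cx"])/f,(v-c["cy"])/f,1.]); M=np.array(c["cam_to_world"])
    d=M[:3,:3]@d; return M[:3,3],d/np.linalg.norm(d)
def plane(c,u,v,z):
    o,d=ray(c,u,v); return o+d*(z-o[2])/d[2]
def tri(*rs):
    A=np.zeros((3,3));b=np.zeros(3)
    for o,d in rs:
        P=np.eye(3)-np.outer(d,d);A+=P;b+=P@o
    x=np.linalg.solve(A,b); return x,[1000*np.linalg.norm((np.eye(3)-np.outer(d,d))@(x-o)) for o,d in rs]
def proj(c,p):
    M=np.linalg.inv(np.array(c["cam_to_world"])); q=M[:3,:3]@np.asarray(p)+M[:3,3]
    f=c["pixels"].shape[0]/2/np.tan(np.radians(c["fov_y"])/2)
    return c["cx"]+f*q[0]/q[2],c["cy"]+f*q[1]/q[2]
def redblobs(c,box):
    im=c["pixels"].astype(int);m=((im[...,0]>110)&(im[...,1]<50)&(im[...,2]<60)).astype(np.uint8)
    n,l,s,ce=cv2.connectedComponentsWithStats(m)
    return [(ce[i].round(1),s[i]) for i in range(1,n) if s[i][4]>15 and box[0]<ce[i][0]<box[2] and box[1]<ce[i][1]<box[3]]
E
python3 - <<'E'
from h import *
import pickle
S=r.camera("scene");T=r.camera("top")
pickle.dump((S,T),open("st0.pkl","wb"))
print(redblobs(S,(250,160,330,260)));print(redblobs(T,(260,130,330,240)))
a=cv2.resize(S["pixels"][160:310,210:360,::-1],None,fx=4,fy=4,interpolation=cv2.INTER_CUBIC)
cv2.imwrite("pics/sz.png",a)
a=cv2.resize(T["pixels"][130:270,190:390,::-1],None,fx=4,fy=4,interpolation=cv2.INTER_CUBIC)
cv2.imwrite("pics/tz.png",a)
E
```

```text
[(array([281.3, 206.4]), array([276, 191,  11,  40, 116], dtype=int32))]
[]
```

View pics/sz.png

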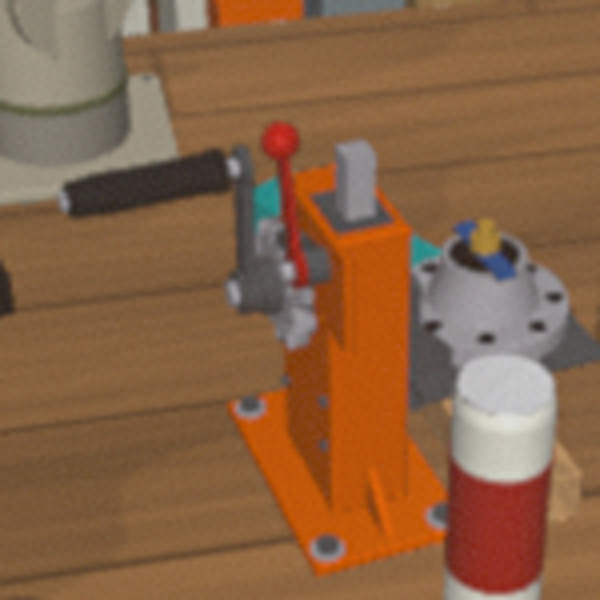

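View pics/tz.png

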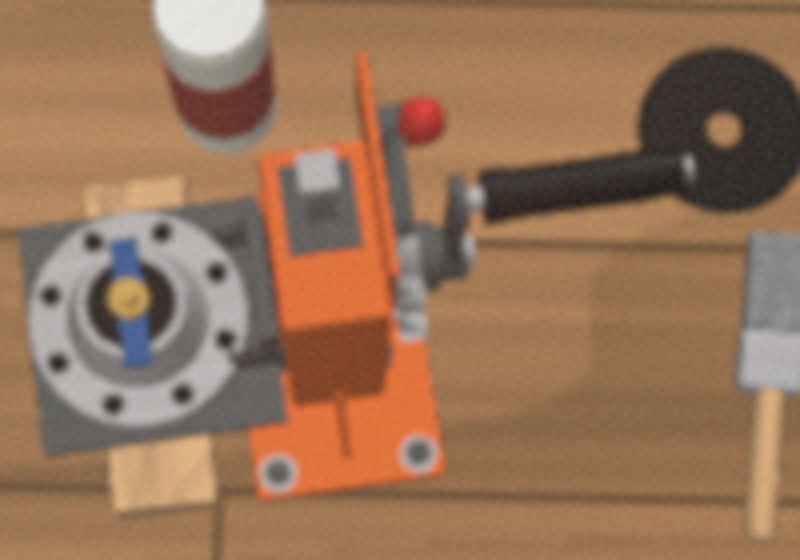

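```bash
python3 - <<'E'
from h import *
import pickle
S,T=pickle.load(open("st0.pkl","rb"))
s=lambda x,y:ray(S,x/4+210-.4,y/4+160-.4); t=lambda x,y:ray(T,x/4+190-.4,y/4+130-.4)
k,e=tri(s(281,141),t(421,119));print("knob",k,e)
o,e=tri(s(68,199),t(683,167));print("outer",o,e)
i,e=tri(s(226,166),t(483,197));print("inner",i,e)
print("grip axis",np.linalg.norm(o-i),(i-o)/np.linalg.norm(i-o),"mid",(o+i)/2)
for a in [(275,472),(418,453)]: print("bolt",plane(T,a[0]/4+189.6,a[1]/4+129.6,.015))
for a in [(249,405),(328,547),(440,515)]: print("boltS",plane(S,a[0]/4+209.6,a[1]/4+159.6,.015))
yaw=np.arctan2(*( -(i-o)[:1],(i-o)[1:2]));print("yaw jack",yaw)
E
```

```text
knob [0.61738632 0.13162997 0.32051033] [np.float64(0.5667485660139555), np.float64(0.5667485660139612)]
outer [ 0.60491374 -0.00411303  0.28868171] [np.float64(0.10437550925396859), np.float64(0.10437550925393443)]
inner [0.58652987 0.09918145 0.2891956 ] [np.float64(0.33301840575589453), np.float64(0.33301840575596353)]
grip axis 0.1049189272892951 [-0.17521969  0.98451718  0.00489802] mid [0.5957218  0.04753421 0.28893866]
bolt [0.48056906 0.21274873 0.015     ]
bolt [0.49463466 0.122243   0.015     ]
boltS [0.49367756 0.12002271 0.015     ]
boltS [0.66297876 0.14882234 0.015     ]
boltS [0.64792362 0.23480821 0.015     ]
yaw jack [0.17613104]
```

```bash
python3 - <<'E'
from h import *
import pickle
S,T=pickle.load(open("st0.pkl","rb"))
a=cv2.resize(S["pixels"][200:300,300:420,::-1],None,fx=6,fy=6,interpolation=cv2.INTER_CUBIC)
cv2.imwrite("pics/sz2.png",a)
a=cv2.resize(T["pixels"][165:265,185:285,::-1],None,fx=6,fy=6,interpolation=cv2.INTER_CUBIC)
cv2.imwrite("pics/tz2.png",a)
E
```

```text
(no output)
```

View pics/sz2.png

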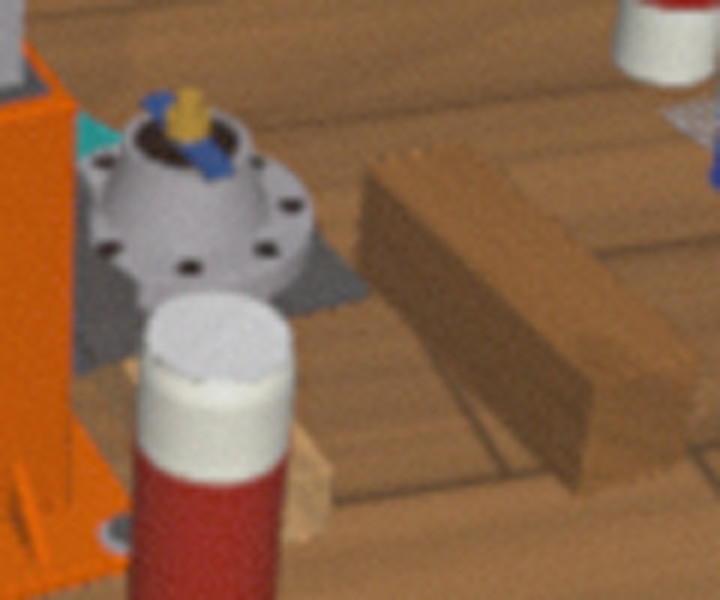

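View pics/tz2.png

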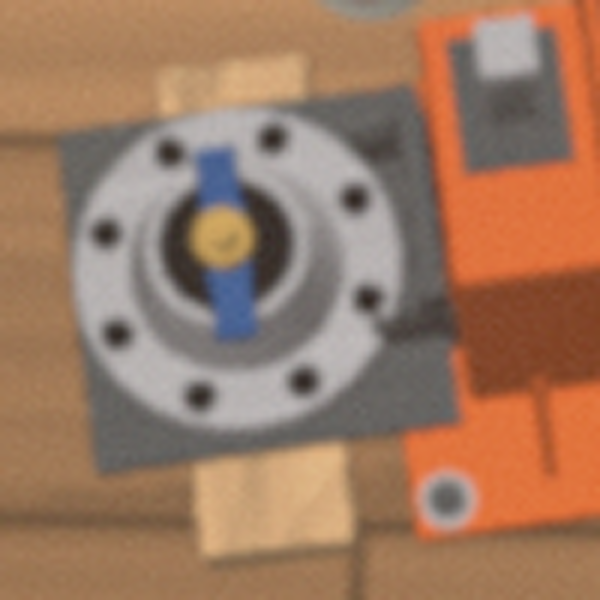

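```bash
python3 - <<'E'
from h import *
import pickle
S,T=pickle.load(open("st0.pkl","rb"))
s=lambda x,y:ray(S,x/6+300-.4,y/6+200-.4); t=lambda x,y:ray(T,x/6+185-.4,y/6+165-.4)
print("plate corner",*tri(s(367,295),t(61,132)))
print("valve knob",*tri(s(188,98),t(222,235)))
print("packer top corner",*tri(s(330,478),t(159,70)))
for a in [(159,70),(305,57),(204,557),(355,542)]: print(plane(T,a[0]/6+184.6,a[1]/6+164.6,.045))
print("disc",plane(T,371,162,.006), "can",plane(T,247,158,0))
# jack yaw from valve etc
E
```

```text
plate corner [0.61167067 0.36550938 0.1102618 ] [np.float64(0.4034927888363156), np.float64(0.4034927888363878)]
valve knob [0.55133697 0.28960118 0.19593555] [np.float64(0.043693260782187784), np.float64(0.043693260782283735)]
packer top corner [0.65812928 0.33665335 0.0396598 ] [np.float64(1.1552993251650139), np.float64(1.1552993251650017)]
[0.65693831 0.33703812 0.045     ]
[0.66401429 0.27533559 0.045     ]
[0.44984296 0.30884392 0.045     ]
[0.45732753 0.24700927 0.045     ]
disc [ 0.71635811 -0.07829203  0.006     ] can [0.72211805 0.25039044 0.        ]
```

The plate corner is about 110 mm high, so the underside is near 102 mm. That gives a gap to the low packer of roughly 53–61 mm, or about 4.5–5 rad. First I'll close the fingers and go above the near side of the knob.

```bash
python3 -m crank '[[-1,[0,0,-40],0],[-1,[0,0,-80],0],[-1,[0,0,-120],0],[-1,[0,0,-160],-7],[-1,[20,-17,-180],-14],[-1,[51,-42,-180],-21],[-1,[82,-68,-180],-28],[-1,[113,-94,-180],-35],[-1,[144,-120,-180],-42],[-1,[175,-146,-180],-49],[-1,[206,-172,-180],-56],[-1,[237,-198,-180],-63]]' 20
```

```text
time: 1.25
ee_pos: [0.4014, -0.2767, 0.4026]
eef_rot: [0.71, 0.704, -0.0, 0.0]
ft_force: [0.2, -0.4, -0.1]
width: 0.015
```

```bash
python3 -m crank '[[-1,[37,15,0],-2],[-1,[74,31,0],-4],[-1,[111,46,0],-6],[-1,[148,62,0],-8],[-1,[185,77,0],-10],[-1,[222,92,0],-10.5],[-1,[259,108,0],-10.5],[-1,[296,123,0],-10.5],[-1,[333,139,0],-10.5],[-1,[370,154,0],-10.5],[-1,[405,169,0],-10.5],[-1,[405,169,0],-10.5]]' 20; python3 - <<'E'
from h import *
import pickle
S=r.camera("scene");T=r.camera("top");W=r.camera("wrist")
for n,c in (("s1",S),("t1",T),("w1",W)): cv2.imwrite(f"pics/{n}.png",c["pixels"][:,:,::-1])
pickle.dump((S,T,W),open("st1.pkl","wb"))
print(r.read_state())
E
```

```text
time: 2.25
ee_pos: [0.5758, 0.1318, 0.4007]
eef_rot: [0.641, 0.767, 0.0, -0.002]
ft_force: [-0.1, 1.7, -0.2]
width: 0.0003
{'time': 2.4, 'joint_positions': array([ 0.26193018,  0.30609484, -0.74481717,  1.18993876,  0.20781463,
        1.72074363, -0.25815722]), 'joint_vel': array([ 0.03543777, -0.02261252,  0.0167682 ,  0.00566638, -0.00070941,
        0.00102235,  0.00280973]), 'joint_torque': array([-2.39078991e+00, -5.26621163e+01, -8.23490739e+00, -3.85082960e+01,
       -2.07534037e-01, -5.03113959e-02, -1.00397200e-01]), 'ee_pos': array([0.5759143 , 0.12402909, 0.40216632]), 'eef_rot': array([ 6.44635254e-01,  7.64490207e-01, -2.32523805e-04, -2.41063264e-04]), 'ft_force': array([ 0.52533159, -0.02556065,  0.4304609 ]), 'torque': array([-0.04286837, -0.13525711,  0.00688198]), 'width': 0.0002201918390621369}
```

View pics/s1.png

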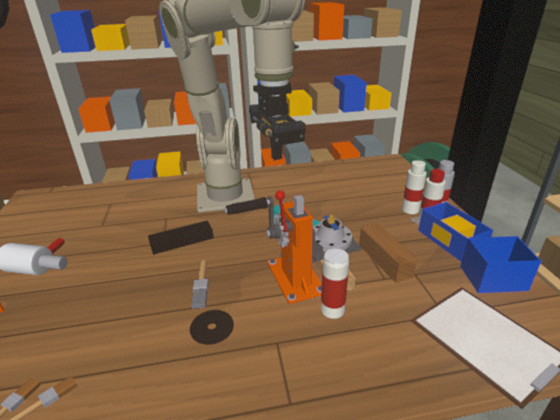

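View pics/w1.png

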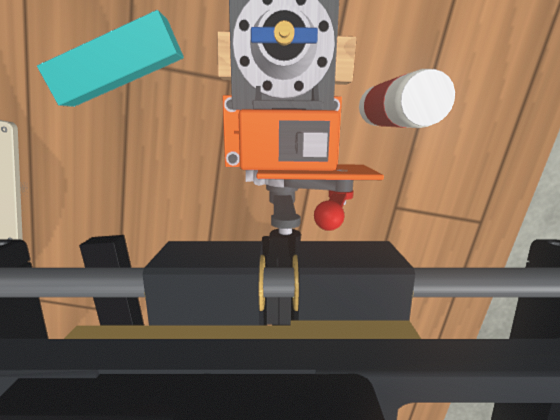

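The wrist view shows the jack square to the tool, the knob at (329,214), and the closed fingers at the image centre to its near side. I'll check the knob with wrist plus scene.

```bash
python3 - <<'E'
from h import *
import pickle
S,T,W=pickle.load(open("st1.pkl","rb"))
k,e=tri(ray(S,279.9,194.9),ray(T,294.9,159.4),ray(W,329,214));print("knob",k,e)
p=np.array([.5759,.1240,.4022])
jx=np.array([np.cos(.17),np.sin(.17)]);jy=np.array([-jx[1],jx[0]])
d=(k-p)[:2];print("knob rel TCP jx,jy",d@jx,d@jy, "z",k[2])
print("predict tcp in wrist",proj(W,p),proj(W,p+[0,0,.05]))
E
```

```text
knob [0.61774554 0.13169408 0.32045729] [np.float64(0.5720894579909712), np.float64(0.5141221755683831), np.float64(0.4770934387496355)]
knob rel TCP jx,jy 0.04254403185937532 0.0005036421557820701 z 0.3204572870177879
predict tcp in wrist (np.float64(274.71750698425444), np.float64(256.859235397252)) (np.float64(273.23054945710777), np.float64(308.5637611753315))
```

```bash
python3 -m crank '[[-1,[0,0,31],0],[-1,[0,0,62],0],[-1,[0,0,93],0],[-1,[0,0,93],0],[-1,[0,4,93],0],[-1,[0,8,93],0],[-1,[0,11,93],0],[-1,[0,14,93],0],[-1,[0,17,93],0],[-1,[0,20,93],0],[-1,[0,22,93],0]]'; python3 - <<'E'
from h import *
W=r.camera("wrist");cv2.imwrite("pics/w2.png",W["pixels"][:,:,::-1]);print(r.read_state()["ft_force"])
E
```

```text
time: 3.32
ee_pos: [0.5978, 0.1277, 0.3099]
eef_rot: [0.645, 0.764, -0.0, -0.0]
ft_force: [-1.7, -0.5, 1.6]
width: 0.0003
[-1.43812106 -0.74408241  0.0531265 ]
```

View pics/w2.png

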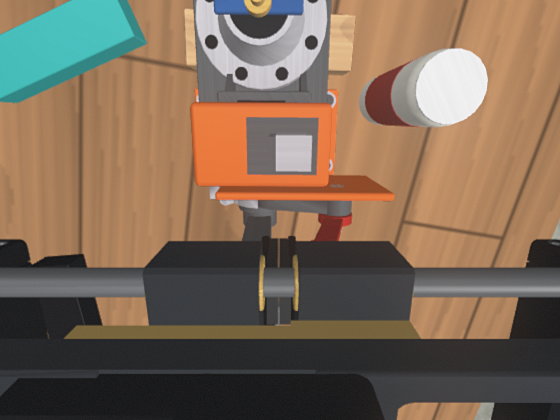

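The lever shaft still leans near (335,228) and the push is about 1.5 N, so the fingers are near first contact. I'll continue slowly.

```bash
python3 -m crank '[[-1,[0,3,0],0],[-1,[0,6,0],0],[-1,[0,9,0],0],[-1,[0,12,0],0],[-1,[0,15,0],0],[-1,[0,18,0],0],[-1,[0,21,0],0],[-1,[0,24,0],0],[-1,[0,27,0],0],[-1,[0,30,0],0]]'; python3 - <<'E'
from h import *
W=r.camera("wrist");cv2.imwrite("pics/w3.png",W["pixels"][:,:,::-1]);S=r.camera("scene");cv2.imwrite("pics/s3.png",cv2.resize(S["pixels"][130:280,210:360,::-1],None,fx=4,fy=4));s=r.read_state();print(s["ft_force"],s["ee_pos"])
E
```

```text
time: 4.2
ee_pos: [0.6275, 0.1326, 0.3095]
eef_rot: [0.645, 0.764, -0.0, 0.0]
ft_force: [-1.6, 0.2, 0.9]
width: 0.0006
[-0.59035599  0.6856564   0.39614186] [0.62762874 0.13262751 0.30929425]
```

View pics/s3.png

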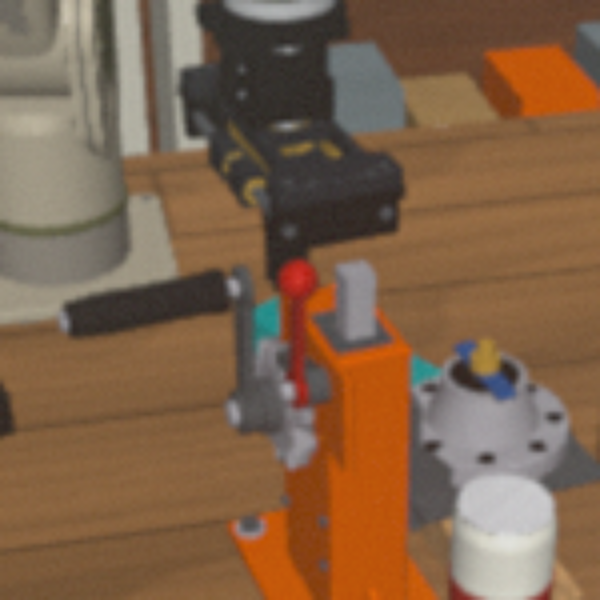

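```bash
cat >> h.py <<'E'
O=np.array([.571,.179]);jx=np.array([np.cos(.17),np.sin(.17)]);jy=np.array([-jx[1],jx[0]])
def knobx(c,u,v,y=-.0545):
    o,d=ray(c,u,v); n=np.r_[jy,0]; p0=np.r_[O+y*jy,0]
    p=o+d*(n@(p0-o))/(n@d); return (p[:2]-O)@jx,p[2]
E
python3 - <<'E'
from h import *
S=r.camera("scene")
im=S["pixels"].astype(int);m=((im[...,0]>100)&(im[...,1]<60)&(im[...,2]<70)).astype(np.uint8);m[:,:255]=0;m[:,320:]=0;m[:185]=0;m[215:]=0
ys,xs=np.nonzero(m);print(xs.min(),xs.max(),ys.min())
print(knobx(S,279.9,194.9),knobx(S,297/4+209.6,279/4+129.6))
E
```

```text
280 289 195
(np.float64(0.03625777891193746), np.float64(0.3195847018495593)) (np.float64(0.0645745691025251), np.float64(0.32164856298072325))
```

```bash
python3 -m crank '[[-1,[0,3,0],0],[-1,[0,6,0],0],[-1,[0,9,0],0],[-1,[0,12,0],0],[-1,[0,15,0],0],[-1,[0,18,0],0],[-1,[0,20,0],0],[-1,[0,22,0],0],[-1,[0,24,0],0],[-1,[0,26,0],0],[-1,[0,26,0],0]]'; python3 - <<'E'
from h import *
S=r.camera("scene");cv2.imwrite("pics/s4.png",cv2.resize(S["pixels"][130:280,210:360,::-1],None,fx=4,fy=4));s=r.read_state();print(s["ft_force"],s["ee_pos"])
E
```

```text
time: 5.27
ee_pos: [0.653, 0.137, 0.3094]
eef_rot: [0.645, 0.764, -0.0, -0.0]
ft_force: [-2.1, -0.5, -2.1]
width: 0.0007
[-2.06703666 -1.49925411 -1.66376774] [0.65298196 0.13701195 0.30953781]
```

View pics/s4.png

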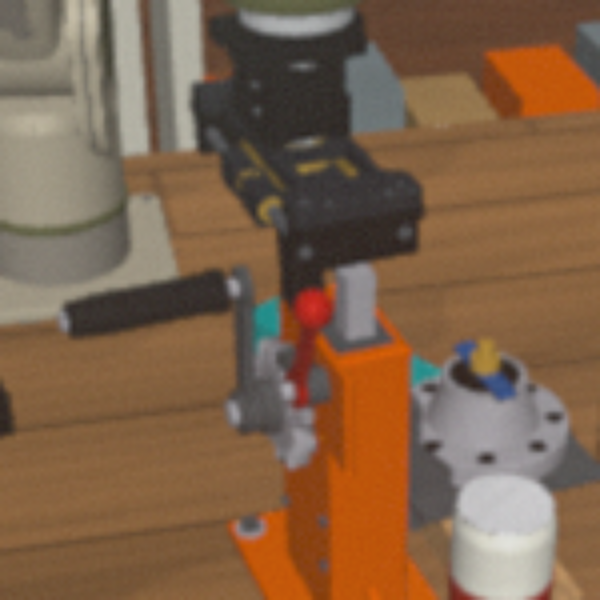

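```bash
python3 - <<'E'
from h import *
S=r.camera("scene")
print(knobx(S,313/4+209.6,309/4+129.6)); print((np.array([.653,.137])-O)@jx)
E
python3 -m crank '[[-1,[0,1,0],0],[-1,[0,1,0],0],[-1,[0,2,0],0],[-1,[0,2,0],0]]'
python3 -c "
from h import *
print(r.read_state()['ft_force'])"
```

```text
(np.float64(0.09154750465406032), np.float64(0.3151296989475465))
0.07371229222577022
time: 5.7
ee_pos: [0.6535, 0.1372, 0.3095]
eef_rot: [0.645, 0.764, -0.001, -0.001]
ft_force: [-9.4, -1.2, 0.1]
width: 0.0003
[-9.38986664 -1.16988532  0.05201374]
```

The lever is on its stop: the force rose to 9 N over 2 mm, and the knob is at about 92–94 mm. I'll back off, go up, and move over the crank grip.

```bash
python3 -m crank '[[-1,[0,-6,0],0],[-1,[0,-12,0],0],[-1,[0,-12,-40],0],[0,[0,-12,-80],0],[1,[0,-20,-80],0],[1,[-35,-40,-80],0],[1,[-70,-60,-80],0],[1,[-110,-75,-80],0],[1,[-110,-75,-60],0],[1,[-110,-75,-40],0],[1,[-110,-75,-40],0]]'; python3 - <<'E'
from h import *
import pickle
D={}
for n in("scene","top","wrist"):
    c=r.camera(n);D[n]=c;cv2.imwrite(f"pics/{n}5.png",c["pixels"][:,:,::-1])
c=D["scene"];cv2.imwrite("pics/s5z.png",cv2.resize(c["pixels"][130:280,210:360,::-1],None,fx=4,fy=4))
pickle.dump(D,open("st5.pkl","wb"));s=r.read_state();print(s["ft_force"],s["ee_pos"],s["width"])
E
```

```text
time: 6.62
ee_pos: [0.5983, 0.0148, 0.3469]
eef_rot: [0.646, 0.764, -0.001, -0.001]
ft_force: [-0.7, -0.4, -1.1]
width: 0.046
[-0.48391144  0.52294964  0.84327562] [0.59950231 0.01680911 0.35094724] 0.05801813190010785
```

View pics/s5z.png

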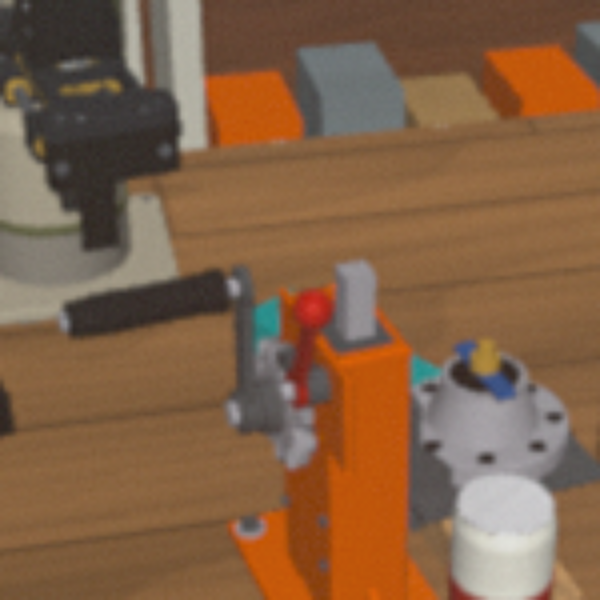

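View pics/wrist5.png

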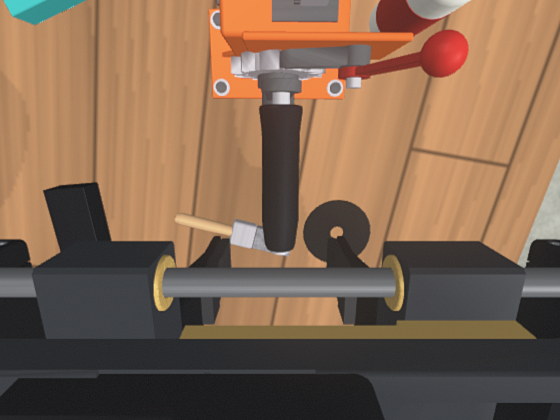

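The lever is thrown, with the knob at (313,309) in the zoom. The wrist view shows the grip from (280,105) to (280,250), aligned between the open jaws. Next is the exact offset.

```bash
python3 - <<'E'
from h import *
import pickle
W=pickle.load(open("st5.pkl","rb"))["wrist"]
p=np.array([.5995,.0168])
for u,v in [(280,250),(264,150),(299,150),(265,230),(296,230),(281,105)]:
    q=plane(W,u,v,.286);print((u,v),"jx %.4f jy %.4f"%((q[:2]-O)@jx,(q[:2]-O)@jy),"rel tcp %.4f %.4f"%((q[:2]-p)@jx,(q[:2]-p)@jy))
print((p-O)@jx,(p-O)@jy)
E
```

```text
(280, 250) jx 0.0034 jy -0.1906 rel tcp 0.0027 -0.0259
(264, 150) jx -0.0081 jy -0.1136 rel tcp -0.0087 0.0511
(299, 150) jx 0.0169 jy -0.1136 rel tcp 0.0162 0.0511
(265, 230) jx -0.0081 jy -0.1741 rel tcp -0.0088 -0.0094
(296, 230) jx 0.0156 jy -0.1741 rel tcp 0.0149 -0.0094
(281, 105) jx 0.0040 jy -0.0830 rel tcp 0.0033 0.0817
0.0006477888382558068 -0.16468354614114014
```

```bash
python3 -m crank '[[0.4,[0,3,28],0],[0.4,[0,3,56],0],[0.4,[0,3,84],0],[0.4,[0,3,84],0],[-1,[0,3,84],0],[-1,[0,3,84],0],[-1,[0,3,84],0],[-1,[0,3,84],0],[-1,[0,3,84],0],[-1,[0,3,84],0],[-1,[0,3,84],0],[-1,[0,3,84],0]]' 45; python3 - <<'E'
from h import *
W=r.camera("wrist");cv2.imwrite("pics/w6.png",W["pixels"][:,:,::-1]);s=r.read_state();print(s["ft_force"],s["ee_pos"],s["width"])
E
```

```text
time: 7.77
ee_pos: [0.6016, 0.0165, 0.2659]
eef_rot: [0.645, 0.764, -0.001, -0.0]
ft_force: [-4.0, -0.5, 3.3]
width: 0.0258
[-5.51130378 -0.30767624  3.59638539] [0.60159624 0.01654201 0.26589517] 0.02603748620530161
```

View pics/w6.png

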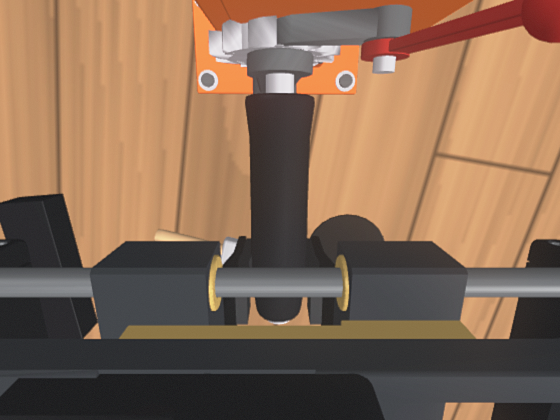

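The grip is held between the pads at 26 mm width, and the dark pawl shows at (345,25). Now a small wind-up, which is −y in the tool frame.

```bash
python3 -m crank '[[-1,[0,-1,0],0],[-1,[0,-2,0],0],[-1,[0,-3,0],0],[-1,[0,-4,0],0],[-1,[0,-5,0],0],[-1,[0,-6,0],0],[-1,[0,-7,0],0],[-1,[0,-8,0],0],[-1,[0,-8,0],0],[-1,[0,-8,0],0]]'; python3 - <<'E'
from h import *
W=r.camera("wrist");cv2.imwrite("pics/w7.png",W["pixels"][:,:,::-1]);s=r.read_state();print(s["ft_force"],s["ee_pos"],s["width"])
E
```

```text
time: 8.65
ee_pos: [0.5954, 0.0156, 0.266]
eef_rot: [0.645, 0.764, 0.001, 0.001]
ft_force: [6.5, 1.4, 2.2]
width: 0.026
[6.45535746 0.87744318 1.0236938 ] [0.59538453 0.01564055 0.2660359 ] 0.026097418104074177
```

View pics/w7.png

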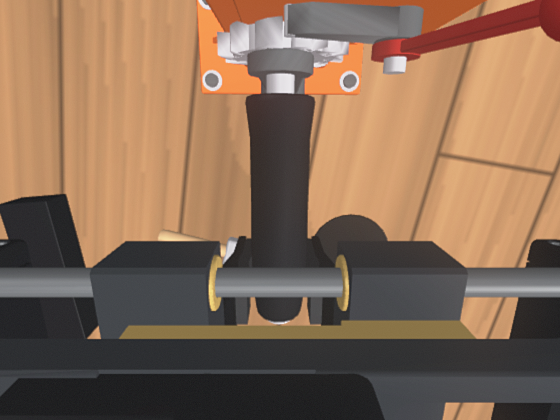

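The load of about 6.5 N is now in the hand, and the pawl has lifted: it looks larger, with its nose at (288,30). I'll work out the arc to follow.

```bash
cat > arc.py <<'E'
import numpy as np,sys
p0,p1,n=map(float,sys.argv[1:4])
for p in np.linspace(p0,p1,int(n)+1)[1:]:
    print("%.3f  y %.1f z %.1f"%(p,100*(np.sin(p)-np.sin(p0)),-100*(np.cos(p)-np.cos(p0))))
E
python3 arc.py -.066 .354 12
```

```text
-0.031  y 3.5 z -0.2
0.004  y 7.0 z -0.2
0.039  y 10.5 z -0.1
0.074  y 14.0 z 0.1
0.109  y 17.5 z 0.4
0.144  y 20.9 z 0.8
0.179  y 24.4 z 1.4
0.214  y 27.8 z 2.1
0.249  y 31.2 z 2.9
0.284  y 34.6 z 3.8
0.319  y 38.0 z 4.8
0.354  y 41.3 z 6.0
```

```bash
python3 -m crank '[[-1,[0,2,0],0],[-1,[0,5,0],0],[-1,[0,8,0],0],[-1,[0,11,0],0],[-1,[0,14,0],0],[-1,[0,17.5,0.5],0],[-1,[0,21,1],0],[-1,[0,24.5,1.5],0],[-1,[0,28,2],0],[-1,[0,31,3],0],[-1,[0,34.5,4],0],[-1,[0,38,5],0]]'; cat > st.py <<'E'
from h import *
s=r.read_state();f=s["ft_force"];d=s["ee_pos"][:2]-O
X=d@jx-.003;Z=s["ee_pos"][2]-.166
phi=np.arctan2(X,Z)
fj=np.array([f[:2]@jx,f[:2]@jy,f[2]])
print("jx %.1f jy %.1f z %.1f R %.1f phi %.3f"%(X*1e3,d@jy*1e3,Z*1e3,np.hypot(X,Z)*1e3,phi),"F jx,jy,z",fj.round(1),"Ft %.1f Fr %.1f"%(fj[0]*np.cos(phi)-fj[2]*np.sin(phi),fj[0]*np.sin(phi)+fj[2]*np.cos(phi)),"w %.4f t %.2f"%(s["width"],s["time"]))
E
python3 st.py; python3 arc.py .319 .799 12
```

```text
time: 9.7
ee_pos: [0.6325, 0.0218, 0.26]
eef_rot: [0.645, 0.764, 0.0, 0.0]
ft_force: [5.9, 1.6, -3.5]
width: 0.026
jx 31.0 jy -165.4 z 94.0 R 99.0 phi 0.319 F jx,jy,z [ 6.1  0.6 -3.5] Ft 6.8 Fr -1.4 w 0.0260 t 9.70
0.359  y 3.8 z 1.3
0.399  y 7.5 z 2.8
0.439  y 11.1 z 4.4
0.479  y 14.7 z 6.2
0.519  y 18.2 z 8.1
0.559  y 21.7 z 10.2
0.599  y 25.0 z 12.4
0.639  y 28.3 z 14.7
0.679  y 31.4 z 17.1
0.719  y 34.5 z 19.7
0.759  y 37.5 z 22.4
0.799  y 40.3 z 25.2
```

The load follows at a tangential pull of 6.8 N, and the ratchet did not catch. Continuing.

```bash
python3 -m crank '[[-1,[0,4,1.5],0],[-1,[0,7.5,3],0],[-1,[0,11,4.5],0],[-1,[0,14.5,6],0],[-1,[0,18,8],0],[-1,[0,21.5,10],0],[-1,[0,25,12.5],0],[-1,[0,28.5,14.5],0],[-1,[0,31.5,17],0],[-1,[0,34.5,19.5],0],[-1,[0,37.5,22.5],0],[-1,[0,40.5,25],0]]'; python3 st.py; python3 arc.py .799 1.339 12
```

```text
time: 10.7
ee_pos: [0.671, 0.0282, 0.2342]
eef_rot: [0.645, 0.764, -0.001, -0.001]
ft_force: [-4.8, -2.7, -13.9]
width: 0.0258
jx 70.1 jy -165.5 z 68.2 R 97.8 phi 0.799 F jx,jy,z [ -5.2  -1.8 -13.9] Ft 6.4 Fr -13.4 w 0.0258 t 10.70
0.844  y 3.1 z 3.3
0.889  y 6.0 z 6.7
0.934  y 8.7 z 10.3
0.979  y 11.3 z 14.0
1.024  y 13.8 z 17.7
1.069  y 16.0 z 21.6
1.114  y 18.1 z 25.6
1.159  y 20.0 z 29.7
1.204  y 21.7 z 33.9
1.249  y 23.2 z 38.1
1.294  y 24.5 z 42.4
1.339  y 25.7 z 46.8
```

The inward radial force means the shaft is about 3 mm nearer than I assumed, so its jx is about 0, which matches the jack origin. I'll correct the arc.

```bash
sed -i 's/d@jx-.003/d@jx/' st.py; cat > arc.py <<'E'
import numpy as np,sys
cx,cz,p0,p1,n=map(float,sys.argv[1:6])
for p in np.linspace(p0,p1,int(n)):
    print("%.3f  y %.1f z %.1f"%(p,100*np.sin(p)-cx,-(100*np.cos(p)-cz)))
print("cmd end",100*np.sin(p1),100*np.cos(p1))
E
python3 st.py; python3 arc.py 74.2 71.0 .85 1.29 12
```

```text
jx 73.1 jy -165.5 z 68.2 R 99.9 phi 0.820 F jx,jy,z [ -5.2  -1.8 -13.9] Ft 6.7 Fr -13.3 w 0.0258 t 10.70
0.850  y 0.9 z 5.0
0.890  y 3.5 z 8.1
0.930  y 6.0 z 11.2
0.970  y 8.3 z 14.5
1.010  y 10.5 z 17.8
1.050  y 12.5 z 21.2
1.090  y 14.5 z 24.8
1.130  y 16.2 z 28.3
1.170  y 17.9 z 32.0
1.210  y 19.4 z 35.7
1.250  y 20.7 z 39.5
1.290  y 21.9 z 43.3
cmd end 96.08350642060726 27.71208750565576
```

```bash
python3 -m crank '[[-1,[0,0,3],0],[-1,[0,2,7],0],[-1,[0,5,11],0],[-1,[0,8.5,14.5],0],[-1,[0,10.5,18],0],[-1,[0,12.5,21],0],[-1,[0,14.5,25],0],[-1,[0,16,28.5],0],[-1,[0,18,32],0],[-1,[0,19.5,35.5],0],[-1,[0,20.5,39.5],0],[-1,[0,22,43.5],0]]'; python3 st.py; python3 arc.py 96.2 27.5 1.33 1.77 12
```

```text
time: 11.7
ee_pos: [0.6935, 0.0319, 0.1916]
eef_rot: [0.645, 0.764, -0.0, 0.0]
ft_force: [1.5, -3.7, -7.5]
width: 0.0257
jx 95.9 jy -165.7 z 25.6 R 99.3 phi 1.310 F jx,jy,z [ 0.9 -3.9 -7.5] Ft 7.5 Fr -1.1 w 0.0257 t 11.70
1.330  y 0.9 z 3.7
1.370  y 1.8 z 7.6
1.410  y 2.5 z 11.5
1.450  y 3.1 z 15.4
1.490  y 3.5 z 19.4
1.530  y 3.7 z 23.4
1.570  y 3.8 z 27.4
1.610  y 3.7 z 31.4
1.650  y 3.5 z 35.4
1.690  y 3.1 z 39.4
1.730  y 2.5 z 43.4
1.770  y 1.8 z 47.3
cmd end 98.02244727880455 -19.7888814609109
```

```bash
python3 - <<'E'
from h import *
S=r.camera("scene");cv2.imwrite("pics/s8.png",cv2.resize(S["pixels"][130:280,180:380,::-1],None,fx=4,fy=4))
E
```

```text
(no output)
```

View pics/s8.png

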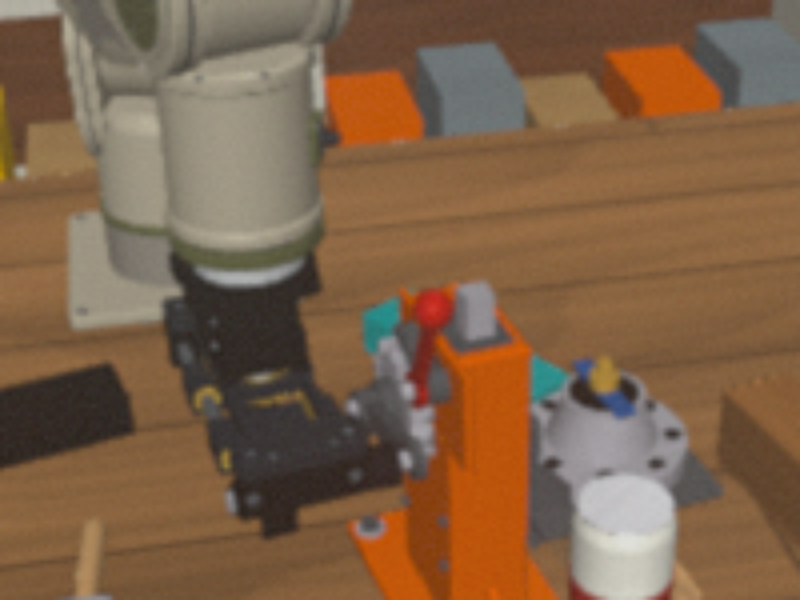

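The gripper is clear of the knob at (433,309), with the crank arm turned toward the camera. Continuing through the side position.

```bash
python3 -m crank '[[-1,[0,1,3.5],0],[-1,[0,2,7.5],0],[-1,[0,2.5,11.5],0],[-1,[-0.5,3,15.5],0],[-1,[-0.5,3.5,19.5],0],[-1,[-0.5,3.5,23.5],0],[-1,[-1,3.5,27.5],0],[-1,[-1,3.5,31.5],0],[-1,[-1,3.5,35.5],0],[-1,[-1,3,39.5],0],[-1,[-1,2.5,43.5],0],[-1,[-1,1.5,47.5],0]]'; python3 st.py; python3 arc.py 97.7 -20 1.81 2.25 12
```

```text
time: 12.75
ee_pos: [0.6944, 0.032, 0.144]
eef_rot: [0.645, 0.764, -0.0, -0.001]
ft_force: [-3.7, -1.8, -7.0]
width: 0.026
jx 96.7 jy -165.7 z -22.0 R 99.2 phi 1.795 F jx,jy,z [-4.  -1.1 -7. ] Ft 7.7 Fr -2.3 w 0.0260 t 12.75
1.810  y -0.5 z 3.7
1.850  y -1.6 z 7.6
1.890  y -2.8 z 11.4
1.930  y -4.1 z 15.2
1.970  y -5.6 z 18.9
2.010  y -7.2 z 22.5
2.050  y -9.0 z 26.1
2.090  y -10.9 z 29.6
2.130  y -12.9 z 33.1
2.170  y -15.1 z 36.4
2.210  y -17.4 z 39.7
2.250  y -19.9 z 42.8
cmd end 77.80731968879212 -62.81736227227391
```

```bash
python3 -m crank '[[-1,[0,-1,3.5],0],[-1,[0,-2,7.5],0],[-1,[0,-3,11.5],0],[-1,[0,-4.5,15],0],[-1,[0,-6,19],0],[-1,[0,-7.5,22.5],0],[-1,[0,-9.5,26],0],[-1,[0,-11.5,29.5],0],[-1,[0,-13.5,33],0],[-1,[0,-15.5,36.5],0],[-1,[0,-18,39.5],0],[-1,[0,-20.5,42.5],0]]'; python3 st.py; python3 arc.py 77.2 -62.5 2.29 2.73 12
```

```text
time: 13.75
ee_pos: [0.6739, 0.0287, 0.102]
eef_rot: [0.645, 0.764, -0.0, -0.001]
ft_force: [-8.2, -1.4, -2.3]
width: 0.0259
jx 76.0 jy -165.6 z -64.0 R 99.3 phi 2.270 F jx,jy,z [-8.3  0.  -2.3] Ft 7.1 Fr -4.9 w 0.0259 t 13.75
2.290  y -2.0 z 3.4
2.330  y -4.7 z 6.3
2.370  y -7.5 z 9.2
2.410  y -10.4 z 11.9
2.450  y -13.4 z 14.5
2.490  y -16.6 z 17.0
2.530  y -19.8 z 19.4
2.570  y -23.1 z 21.6
2.610  y -26.5 z 23.7
2.650  y -30.0 z 25.7
2.690  y -33.6 z 27.5
2.730  y -37.2 z 29.1
cmd end 40.00694775924195 -91.64848133487693
```

```bash
python3 -m crank '[[-1,[0,-2.5,3],0],[-1,[0,-5,6],0],[-1,[0,-8,8.5],0],[-1,[0,-11,11.5],0],[-1,[0,-14,14],0],[-1,[0,-17,16.5],0],[-1,[0,-20.5,19],0],[-1,[0,-23.5,21],0],[-1,[0,-27,23],0],[-1,[0,-30.5,25],0],[-1,[0,-34,27],0],[-1,[0,-37.5,28.5],0]]'; python3 st.py; python3 arc.py 39.7 -91.0 2.77 3.21 12
```

```text
time: 14.75
ee_pos: [0.6375, 0.0227, 0.0743]
eef_rot: [0.645, 0.764, 0.0, -0.0]
ft_force: [-7.8, -1.3, 0.2]
width: 0.0261
jx 39.1 jy -165.3 z -91.7 R 99.6 phi 2.739 F jx,jy,z [-8.   0.   0.2] Ft 7.2 Fr -3.3 w 0.0261 t 14.75
2.770  y -3.4 z 2.2
2.810  y -7.1 z 3.6
2.850  y -11.0 z 4.8
2.890  y -14.8 z 5.9
2.930  y -18.7 z 6.8
2.970  y -22.6 z 7.5
3.010  y -26.6 z 8.1
3.050  y -30.6 z 8.6
3.090  y -34.5 z 8.9
3.130  y -38.5 z 9.0
3.170  y -42.5 z 9.0
3.210  y -46.5 z 8.8
cmd end -6.8354006121047775 -99.76611297666176
```

```bash
python3 -m crank '[[-1,[0,-3.5,2],0],[-1,[0,-7,3.5],0],[-1,[0,-11,5],0],[-1,[0,-15,6],0],[-1,[0,-19,7],0],[-1,[0,-23,7.5],0],[-1,[0,-27,8],0],[-1,[0,-31,8.5],0],[-1,[0,-35,9],0],[-1,[0,-39,9],0],[-1,[0,-43,9],0],[-1,[0,-47,8.5],0]]'; python3 st.py; python3 arc.py -7.3 -99.5 3.25 3.69 12
python3 - <<'E'
from h import *
S=r.camera("scene");cv2.imwrite("pics/s9.png",cv2.resize(S["pixels"][180:320,200:400,::-1],None,fx=4,fy=4))
E
```

```text
time: 15.75
ee_pos: [0.5919, 0.0151, 0.0664]
eef_rot: [0.645, 0.765, 0.001, 0.0]
ft_force: [-5.4, 0.7, 0.6]
width: 0.0261
jx -7.1 jy -165.0 z -99.6 R 99.9 phi -3.070 F jx,jy,z [-5.2  1.6  0.6] Ft 5.2 Fr -0.3 w 0.0261 t 15.75
3.250  y -3.5 z -0.1
3.290  y -7.5 z -0.6
3.330  y -11.4 z -1.3
3.370  y -15.3 z -2.1
3.410  y -19.2 z -3.1
3.450  y -23.1 z -4.2
3.490  y -26.8 z -5.5
3.530  y -30.6 z -6.9
3.570  y -34.2 z -8.5
3.610  y -37.8 z -10.3
3.650  y -41.4 z -12.1
3.690  y -44.8 z -14.2
cmd end -52.13287903544065 -85.33559001656995
```

View pics/s9.png

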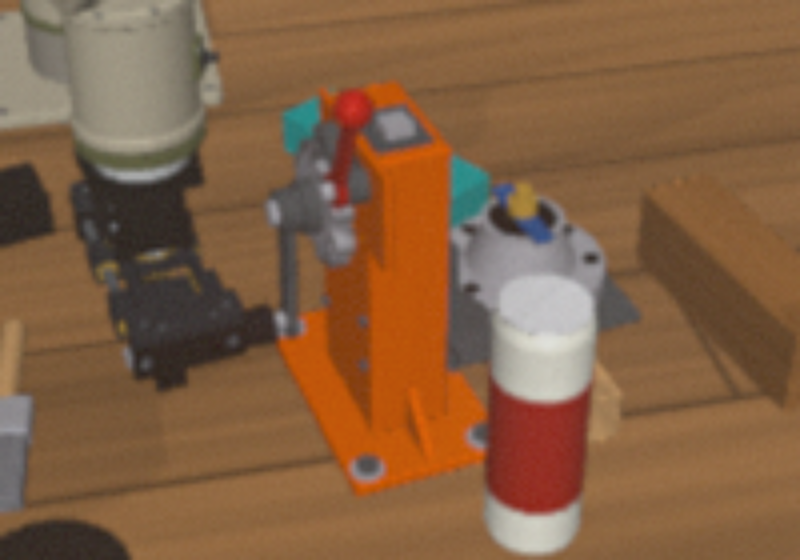

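```bash
python3 - <<'E'
from h import *
S=r.camera("scene")
for z in (.11,.08,.075,.07,.065,.06,.05): 
    u,v=proj(S,[.6117,.3655,z]);print(z,(u-199.6)*4,(v-179.6)*4)
E
```

```text
0.11 645.196372311031 276.8919759030956
0.08 641.7107514392504 309.65587951579334
0.075 641.1392002727636 315.02830756157175
0.07 640.5702813198217 320.3759935042773
0.065 640.0039764386621 325.6991078716268
0.06 639.4402676538558 330.9978196278463
0.05 638.3205672918676 341.5227034533624
```

The plate corner at (638,318) puts the plate top at about 72 mm and the underside near 64 mm. That leaves at least 15 mm (1.25 rad) to the packer, so the next steps are safe.

```bash
python3 -m crank '[[-1,[0,-3.5,0],0],[-1,[0,-7.5,-0.5],0],[-1,[0,-11.5,-1],0],[-1,[0,-15.5,-2],0],[-1,[0,-19.5,-3],0],[-1,[0,-23,-4],0],[-1,[0,-27,-5.5],0],[-1,[0,-30.5,-7],0],[-1,[0,-34.5,-8.5],0],[-1,[0,-38,-10.5],0],[-1,[0,-41.5,-12.5],0],[-1,[0,-45,-14.5],0]]'; python3 st.py; python3 arc.py -52.3 -85.0 3.73 4.17 12
```

```text
time: 16.85
ee_pos: [0.5473, 0.0077, 0.0805]
eef_rot: [0.644, 0.765, 0.001, 0.0]
ft_force: [-5.2, 3.5, 1.9]
width: 0.026
jx -52.4 jy -164.8 z -85.5 R 100.3 phi -2.592 F jx,jy,z [-4.5  4.4  1.9] Ft 4.9 Fr 0.7 w 0.0260 t 16.85
3.730  y -3.2 z -1.8
3.770  y -6.5 z -4.1
3.810  y -9.7 z -6.5
3.850  y -12.8 z -9.1
3.890  y -15.7 z -11.7
3.930  y -18.6 z -14.5
3.970  y -21.4 z -17.4
4.010  y -24.0 z -20.4
4.050  y -26.6 z -23.5
4.090  y -28.9 z -26.7
4.130  y -31.2 z -30.0
4.170  y -33.3 z -33.4
cmd end -85.64779741650011 -51.61835717748248
```

```bash
python3 -m crank '[[-1,[0,-3,-2],0],[-1,[0.5,-6.5,-4],0],[-1,[0.5,-9.5,-6.5],0],[-1,[0.5,-13,-9],0],[-1,[1,-15.5,-11.5],0],[-1,[1,-18.5,-14.5],0],[-1,[1,-21.5,-17.5],0],[-1,[1,-24,-20.5],0],[-1,[1,-26.5,-23.5],0],[-1,[1,-29,-26.5],0],[-1,[1,-31,-30],0],[-1,[1,-33.5,-33.5],0]]'; python3 st.py; python3 arc.py -85.8 -51.5 4.19 4.41 12
python3 - <<'E'
from h import *
S=r.camera("scene");cv2.imwrite("pics/s10.png",cv2.resize(S["pixels"][180:320,200:400,::-1],None,fx=4,fy=4))
E
```

```text
time: 17.85
ee_pos: [0.5141, 0.0022, 0.1136]
eef_rot: [0.645, 0.764, 0.0, 0.0]
ft_force: [-3.1, 3.8, 3.2]
width: 0.026
jx -86.0 jy -164.6 z -52.4 R 100.7 phi -2.118 F jx,jy,z [-2.4  4.3  3.2] Ft 4.0 Fr 0.4 w 0.0260 t 17.85
4.190  y -0.9 z -1.6
4.210  y -1.8 z -3.3
4.230  y -2.8 z -5.1
4.250  y -3.7 z -6.9
4.270  y -4.6 z -8.7
4.290  y -5.4 z -10.5
4.310  y -6.2 z -12.3
4.330  y -7.0 z -14.2
4.350  y -7.7 z -16.0
4.370  y -8.4 z -17.9
4.390  y -9.0 z -19.8
4.410  y -9.7 z -21.7
cmd end -95.46277716602164 -29.780164132363307
```

View pics/s10.png

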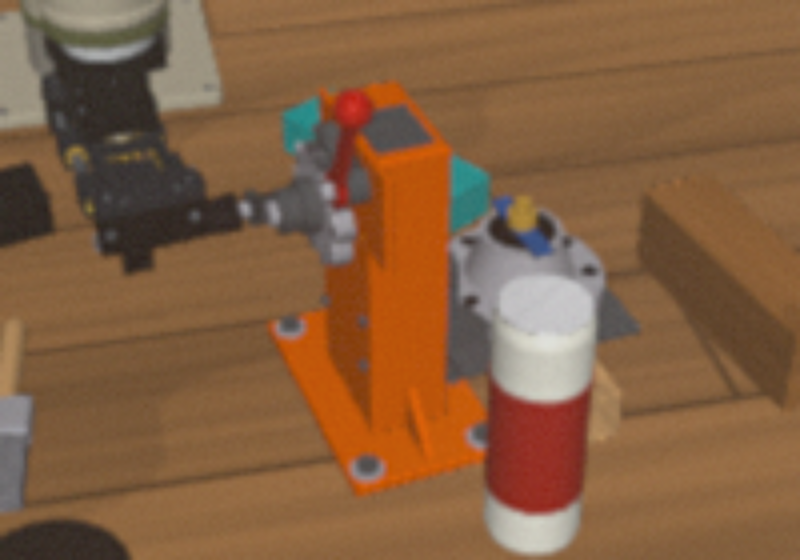

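The plate top reads about 61 mm (corner near row 330), so the underside is near 53 mm. The remaining gap is at least 4 mm, or 0.33 rad. I'll now go slower.

```bash
python3 -m crank '[[-1,[0.5,-1,-1.5],0],[-1,[0.5,-2,-3.5],0],[-1,[1,-3,-5],0],[-1,[1,-3.5,-7],0],[-1,[1,-4.5,-8.5],0],[-1,[1,-5.5,-10.5],0],[-1,[1,-6,-12.5],0],[-1,[1,-6,-12.5],0]]'; python3 st.py; python3 arc.py -91.8 -39 4.33 4.47 8
```

```text
time: 18.57
ee_pos: [0.5078, 0.0012, 0.1259]
eef_rot: [0.645, 0.764, -0.0, 0.0]
ft_force: [-3.2, -0.2, 4.1]
width: 0.0258
jx -92.4 jy -164.5 z -40.1 R 100.7 phi -1.981 F jx,jy,z [-3.2  0.3  4.1] Ft 5.0 Fr 1.3 w 0.0258 t 18.57
4.330  y -1.0 z -1.7
4.350  y -1.7 z -3.5
4.370  y -2.4 z -5.4
4.390  y -3.0 z -7.3
4.410  y -3.7 z -9.2
4.430  y -4.2 z -11.1
4.450  y -4.8 z -13.1
4.470  y -5.3 z -15.0
cmd end -97.07673366582883 -24.00224532775499
```

```bash
python3 -m crank '[[-1,[0,-1,-2],0],[-1,[0,-1.5,-3.5],0],[-1,[0,-2.5,-5.5],0],[-1,[0,-3,-7],0],[-1,[0,-3,-7],0]]'; python3 st.py; python3 -m crank '[[-1,[0,-0.5,-1.5],0],[-1,[0,-1,-3],0],[-1,[0,-1.5,-4],0],[-1,[0,-1.5,-4],0]]'; python3 st.py
```

```text
time: 18.98
ee_pos: [0.505, 0.0008, 0.133]
eef_rot: [0.645, 0.764, -0.0, 0.0]
ft_force: [-2.4, -1.6, 5.1]
width: 0.0258
jx -95.2 jy -164.4 z -33.0 R 100.8 phi -1.905 F jx,jy,z [-2.6 -1.2  5.1] Ft 5.7 Fr 0.8 w 0.0258 t 18.98
time: 19.32
ee_pos: [0.5037, 0.0006, 0.1369]
eef_rot: [0.645, 0.764, 0.0, 0.0]
ft_force: [-1.3, -2.4, 5.5]
width: 0.0258
jx -96.5 jy -164.4 z -29.1 R 100.8 phi -1.863 F jx,jy,z [-1.6 -2.1  5.5] Ft 5.7 Fr -0.0 w 0.0258 t 19.32
```

```bash
python3 -m crank '[[-1,[0,-0.5,-1.5],0],[-1,[0,-0.5,-2.5],0],[-1,[0,-0.5,-2.5],0]]' >/dev/null; python3 st.py
```

```text
jx -97.2 jy -164.4 z -26.7 R 100.8 phi -1.839 F jx,jy,z [-2.3 -3.4  4.5] Ft 4.9 Fr 1.0 w 0.0255 t 19.57
```

```bash
python3 - <<'E'
from h import *
S=r.camera("scene");T=r.camera("top")
cv2.imwrite("pics/s11.png",cv2.resize(S["pixels"][225:300,320:395,::-1],None,fx=8,fy=8,interpolation=cv2.INTER_CUBIC))
E
```

```text
(no output)
```

View pics/s11.png

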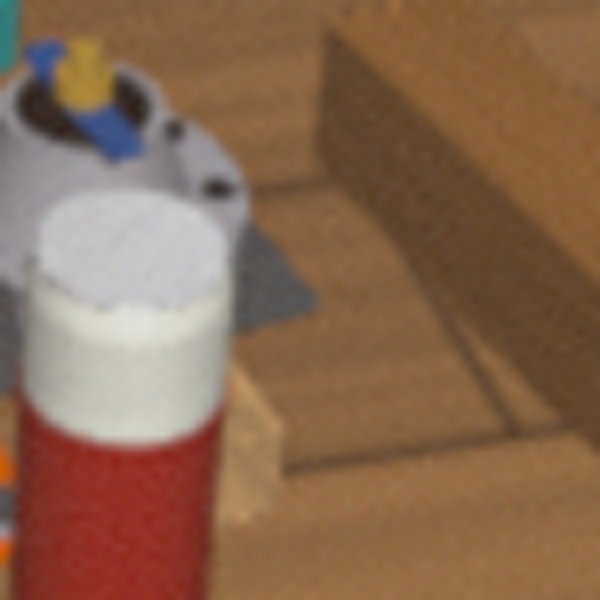

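```bash
python3 - <<'E'
from h import *
S=r.camera("scene")
p=plane(S,354.6,287.1,0);print(p)
for b in (p,[.6575,.337,0]):
  for z in (0,.041,.045,.049): print(z,proj(S,[b[0],b[1],z]))
E
python3 -m crank '[[-1,[-0.5,-0.5,-1.5],0],[-1,[-0.5,-0.5,-2.5],0],[-1,[-0.5,-0.5,-2.5],0]]' >/dev/null; python3 st.py
```

```text
[ 6.48828930e-01  3.41954973e-01 -1.11022302e-16]
0 (np.float64(354.6), np.float64(287.1000000000001))
0.041 (np.float64(355.6849099588718), np.float64(276.5000576672266))
0.045 (np.float64(355.7929904503903), np.float64(275.4440742024004))
0.049 (np.float64(355.90147754305275), np.float64(274.38411810496655))
0 (np.float64(353.9968949566465), np.float64(289.3304067113549))
0.041 (np.float64(355.07792896080605), np.float64(278.6974859094671))
0.045 (np.float64(355.18563935236017), np.float64(277.6380594173051))
0.049 (np.float64(355.29375787394207), np.float64(276.57461860714136))
jx -97.8 jy -164.4 z -24.3 R 100.8 phi -1.814 F jx,jy,z [-2.7 -1.1  4.7] Ft 5.3 Fr 1.5 w 0.0261 t 19.97
```

```bash
python3 -m crank '[[-1,[0,-0.5,-1.5],0],[-1,[0,-0.5,-3],0],[-1,[0,-0.5,-3],0]]' >/dev/null; python3 st.py
```

```text
jx -98.5 jy -164.5 z -21.3 R 100.7 phi -1.784 F jx,jy,z [-4.6 -0.5  4.4] Ft 5.3 Fr 3.6 w 0.0261 t 20.22
```

```bash
python3 -m crank '[[-1,[0,-0.5,-1.5],0],[-1,[0,-0.5,-3],0],[-1,[0,-0.5,-3],0]]' >/dev/null; python3 st.py
```

```text
jx -99.1 jy -164.5 z -18.3 R 100.7 phi -1.754 F jx,jy,z [-5.  -0.9  3.9] Ft 4.7 Fr 4.3 w 0.0264 t 20.47
```

```bash
python3 -m crank '[[-1,[0,-0.5,-1.5],0],[-1,[0,-1,-3],0],[-1,[0,-1,-3],0]]' >/dev/null; python3 st.py
```

```text
jx -99.6 jy -164.5 z -15.0 R 100.7 phi -1.720 F jx,jy,z [-3.4  0.6  3.5] Ft 4.0 Fr 2.9 w 0.0259 t 20.72
```

```bash
python3 -m crank '[[-1,[0,-0.5,-1.5],0],[-1,[0,-0.5,-3],0],[-1,[0,-0.5,-3],0]]' >/dev/null; python3 st.py
```

```text
jx -100.0 jy -164.5 z -12.0 R 100.8 phi -1.690 F jx,jy,z [-3.2  0.7  5.8] Ft 6.1 Fr 2.5 w 0.0262 t 20.97
```

```bash
python3 -m crank '[[-1,[0,0,-1.5],0],[-1,[0,-0.5,-3],0],[-1,[0,-0.5,-3],0]]' >/dev/null; python3 st.py
```

```text
jx -100.4 jy -164.5 z -8.9 R 100.8 phi -1.659 F jx,jy,z [-2.3  0.8  5. ] Ft 5.2 Fr 1.9 w 0.0262 t 21.22
```

```bash
python3 -m crank '[[-1,[0,0,-1.5],0],[-1,[0,-0.5,-3],0],[-1,[0,-0.5,-3],0]]' >/dev/null; python3 st.py
```

```text
jx -100.6 jy -164.5 z -5.8 R 100.8 phi -1.628 F jx,jy,z [-1.5  1.5  5. ] Ft 5.1 Fr 1.3 w 0.0262 t 21.47
```

```bash
python3 -m crank '[[-1,[0,0,-1.5],0],[-1,[0,0,-3],0],[-1,[0,0,-3],0]]' >/dev/null; python3 st.py
```

```text
jx -100.8 jy -164.5 z -2.9 R 100.8 phi -1.599 F jx,jy,z [-2.1  1.5  5.7] Ft 5.8 Fr 1.9 w 0.0259 t 21.72
```

```bash
python3 -m crank '[[-1,[0,0,-1.5],0],[-1,[0,0,-3],0],[-1,[0,0,-3],0]]' >/dev/null; python3 st.py
```

```text
jx -100.8 jy -164.5 z 0.1 R 100.8 phi -1.570 F jx,jy,z [-0.6  2.6  5. ] Ft 5.0 Fr 0.6 w 0.0260 t 21.97
```

```bash
python3 -m crank '[[-1,[0,0,-1.5],0],[-1,[0,0,-3],0],[-1,[0,0,-3],0]]' >/dev/null; python3 st.py
```

```text
jx -100.8 jy -164.5 z 3.1 R 100.9 phi -1.540 F jx,jy,z [-0.1  1.7  6. ] Ft 6.0 Fr 0.3 w 0.0259 t 22.22
```

```bash
python3 -m crank '[[-1,[0,0,-1.5],0],[-1,[0,0,-3],0],[-1,[0,0,-3],0]]' >/dev/null; python3 st.py
```

```text
jx -100.7 jy -164.5 z 6.2 R 100.9 phi -1.510 F jx,jy,z [2.1 3.1 5.7] Ft 5.8 Fr -1.7 w 0.0262 t 22.47
```

```bash
python3 -m crank '[[-1,[0,0.5,-1.5],0],[-1,[0,0.5,-3],0],[-1,[0,0.5,-3],0]]' >/dev/null; python3 st.py
```

```text
jx -100.5 jy -164.5 z 9.0 R 100.9 phi -1.481 F jx,jy,z [0.3 2.4 5.6] Ft 5.6 Fr 0.2 w 0.0259 t 22.72
```

```bash
python3 -m crank '[[-1,[0,0,-1.5],0],[-1,[0,0.5,-3],0],[-1,[0,0.5,-3],0]]' >/dev/null; python3 st.py
```

```text
jx -100.1 jy -164.5 z 12.0 R 100.8 phi -1.452 F jx,jy,z [0.7 2.7 5.4] Ft 5.5 Fr -0.1 w 0.0257 t 22.97
```

```bash
python3 -m crank '[[-1,[0,0,-1.5],0],[-1,[0,0.5,-3],0],[-1,[0,0.5,-3],0]]' >/dev/null; python3 st.py
```

```text
jx -99.7 jy -164.5 z 14.9 R 100.9 phi -1.422 F jx,jy,z [-1.7  3.3  6.1] Ft 5.8 Fr 2.6 w 0.0257 t 23.22
```

```bash
python3 -m crank '[[-1,[0,0,-1.5],0],[-1,[0,0.5,-3],0],[-1,[0,0.5,-3],0]]' >/dev/null; python3 st.py
```

```text
jx -99.2 jy -164.5 z 17.9 R 100.8 phi -1.392 F jx,jy,z [-0.5  3.9  6.1] Ft 5.9 Fr 1.5 w 0.0260 t 23.47
```

```bash
python3 -m crank '[[-1,[0,0.5,-1.5],0],[-1,[0,0.5,-3],0],[-1,[0,0.5,-3],0]]' >/dev/null; python3 st.py
```

```text
jx -98.6 jy -164.6 z 21.0 R 100.8 phi -1.361 F jx,jy,z [-0.6  4.   5.4] Ft 5.1 Fr 1.7 w 0.0258 t 23.72
```

```bash
python3 -m crank '[[-1,[0,0.5,-1.5],0],[-1,[0,0.5,-3],0],[-1,[0,0.5,-3],0]]' >/dev/null; python3 st.py
```

```text
jx -97.9 jy -164.6 z 24.1 R 100.8 phi -1.329 F jx,jy,z [1.2 3.8 5.3] Ft 5.4 Fr 0.1 w 0.0260 t 23.97
```

```bash
python3 -m crank '[[-1,[0.5,0.5,-1.5],0],[-1,[0.5,1,-3],0],[-1,[0.5,1,-3],0]]' >/dev/null; python3 st.py
```

```text
jx -97.1 jy -164.5 z 27.0 R 100.8 phi -1.299 F jx,jy,z [-1.   1.2  6.8] Ft 6.3 Fr 2.8 w 0.0259 t 24.22
```

```bash
python3 -m crank '[[-1,[0,0.5,-1.5],0],[-1,[0,1,-3],0],[-1,[0,1,-3],0]]' >/dev/null; python3 st.py
```

```text
jx -96.2 jy -164.6 z 30.0 R 100.7 phi -1.268 F jx,jy,z [-2.3  2.   7.3] Ft 6.2 Fr 4.4 w 0.0261 t 24.47
```

```bash
python3 -m crank '[[-1,[0,0.5,-1.5],0],[-1,[0,0.5,-3],0],[-1,[0,0.5,-3],0]]' >/dev/null; python3 st.py
```

```text
jx -95.2 jy -164.5 z 33.2 R 100.8 phi -1.235 F jx,jy,z [0.9 1.3 5.1] Ft 5.1 Fr 0.9 w 0.0259 t 24.72
```

```bash
python3 -m crank '[[-1,[0,0.5,-1.5],0],[-1,[0,1,-3],0],[-1,[0,1,-3],0]]' >/dev/null; python3 st.py; python3 - <<'E'
from h import *
S=r.camera("scene")
cv2.imwrite("pics/s12.png",cv2.resize(S["pixels"][225:300,320:395,::-1],None,fx=8,fy=8,interpolation=cv2.INTER_CUBIC))
W=r.camera("wrist");cv2.imwrite("pics/w12.png",W["pixels"][:,:,::-1])
E
```

```text
jx -94.1 jy -164.5 z 36.2 R 100.8 phi -1.204 F jx,jy,z [1.  0.4 5.4] Ft 5.3 Fr 1.0 w 0.0259 t 24.97
```

View pics/s12.png

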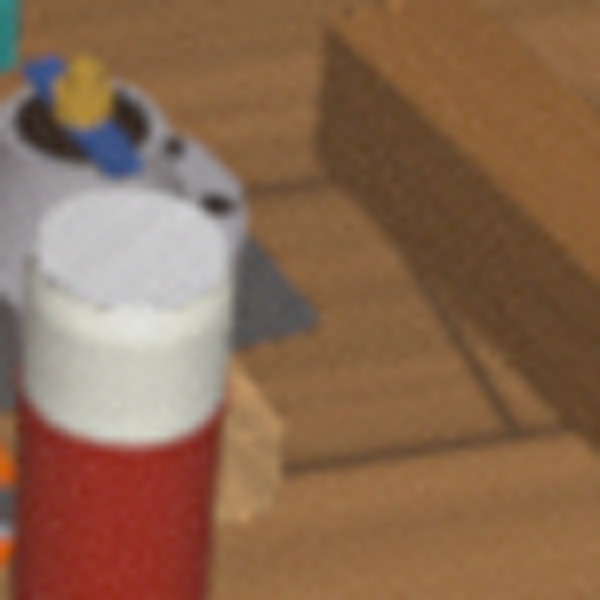

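View pics/w12.png

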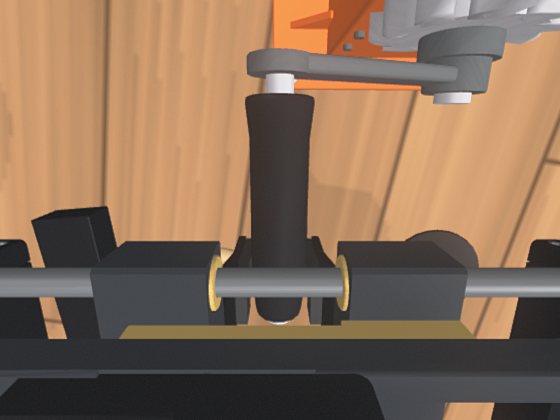

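The plate is still coming down: its corner moved from row 300 to 320 in the zoom, so the underside is now about 42 mm. Continuing to feel for it.

```bash
python3 -m crank '[[-1,[0,0.5,-1.5],0],[-1,[0,1,-3],0],[-1,[0,1,-3],0]]' >/dev/null; python3 st.py
```

```text
jx -93.0 jy -164.4 z 39.2 R 100.9 phi -1.172 F jx,jy,z [3.7 0.5 4.6] Ft 5.7 Fr -1.7 w 0.0261 t 25.32
```

```bash
python3 -m crank '[[-1,[0,1,-1.5],0],[-1,[0,1.5,-3],0],[-1,[0,1.5,-3],0]]' >/dev/null; python3 st.py
```

```text
jx -91.8 jy -164.5 z 42.0 R 100.9 phi -1.142 F jx,jy,z [ 3.9 -1.1  3.8] Ft 5.1 Fr -2.0 w 0.0258 t 25.57
```

```bash
python3 -m crank '[[-1,[0,1,-1.5],0],[-1,[0,1.5,-3],0],[-1,[0,1.5,-3],0]]' >/dev/null; python3 st.py
```

```text
jx -90.4 jy -164.4 z 44.9 R 100.9 phi -1.110 F jx,jy,z [ 3.  -1.9  4.1] Ft 5.0 Fr -0.8 w 0.0258 t 25.82
```

```bash
python3 -m crank '[[-1,[0,1,-1.5],0],[-1,[0,1.5,-3],0],[-1,[0,1.5,-3],0]]' >/dev/null; python3 st.py
```

```text
jx -88.8 jy -164.4 z 47.9 R 100.9 phi -1.076 F jx,jy,z [ 3.3 -4.   5.6] Ft 6.5 Fr -0.2 w 0.0261 t 26.07
```

```bash
python3 -m crank '[[-1,[-0.5,1,-1.5],0],[-1,[-0.5,1.5,-3],0],[-1,[-0.5,1.5,-3],0]]' >/dev/null; python3 st.py
```

```text
jx -87.1 jy -164.5 z 51.0 R 100.9 phi -1.041 F jx,jy,z [ 5.4 -1.8  3.8] Ft 6.0 Fr -2.8 w 0.0258 t 26.32
```

```bash
python3 -m crank '[[-1,[0,1,-1.5],0],[-1,[0,2,-3],0],[-1,[0,2,-3],0]]' >/dev/null; python3 st.py
```

```text
jx -85.2 jy -164.5 z 54.0 R 100.9 phi -1.006 F jx,jy,z [ 4.9 -1.4  3.4] Ft 5.5 Fr -2.3 w 0.0260 t 26.57
```

```bash
python3 -m crank '[[-1,[0,1,-1.5],0],[-1,[0,2,-2.5],0],[-1,[0,2,-2.5],0]]' >/dev/null; python3 st.py
```

```text
jx -84.7 jy -164.5 z 55.0 R 101.0 phi -0.994 F jx,jy,z [ 0.3 -1.3 -2.5] Ft -1.9 Fr -1.6 w 0.0263 t 26.82
```

Seated: the tangential pull dropped from +5.5 to −1.9 N and the crank stopped after about 1 mm of a 3 mm step. I'll relax half a millimetre, hold, and recheck.

```bash
python3 -m crank '[[-1,[0,-0.3,0.4],0],[-1,[0,-0.3,0.4],0],[-1,[0,-0.3,0.4],0],[-1,[0,-0.3,0.4],0],[-1,[0,-0.3,0.4],0],[-1,[0,-0.3,0.4],0]]' >/dev/null; python3 st.py
```

```text
jx -84.5 jy -164.5 z 55.2 R 100.9 phi -0.992 F jx,jy,z [-0.9  1.  -5.2] Ft -4.9 Fr -2.1 w 0.0257 t 27.32
```

```bash
python3 -m crank '[[-1,[0,-0.5,0.8],0],[-1,[0,-0.5,0.8],0],[-1,[0,-0.5,0.8],0],[-1,[0,-0.5,0.8],0],[-1,[0,-0.5,0.8],0]]' >/dev/null; python3 st.py
```

```text
jx -84.5 jy -164.6 z 55.0 R 100.8 phi -0.994 F jx,jy,z [-3.1 -0.3 -0.9] Ft -2.4 Fr 2.1 w 0.0260 t 27.73
```

The crank is unmoved with only about 2 N of residual push, so it is seated. I'll open and withdraw straight up.

```bash
python3 -m crank '[[-1,[0,-0.3,0.4],0],[-1,[0,-0.3,0.4],0],[0.6,[0,-0.3,0.4],0],[0.6,[0,-0.3,0.4],0],[0.6,[0,-0.3,0.4],0],[0.6,[0,-0.3,0.4],0],[0.6,[0,-0.3,0.4],0],[0.6,[0,-0.3,0.4],0],[0.6,[0,-0.3,-20],0],[0.6,[0,-0.3,-45],0],[0.6,[0,-0.3,-80],0],[0.6,[0,-0.3,-120],0]]'; python3 st.py; python3 - <<'E'
from h import *
S=r.camera("scene")
cv2.imwrite("pics/s13.png",cv2.resize(S["pixels"][150:300,200:400,::-1],None,fx=4,fy=4))
W=r.camera("wrist");cv2.imwrite("pics/w13.png",W["pixels"][:,:,::-1])
T=r.camera("top");cv2.imwrite("pics/t13.png",T["pixels"][:,:,::-1])
E
```

```text
time: 28.73
ee_pos: [0.5145, 0.0023, 0.3412]
eef_rot: [0.645, 0.764, -0.001, -0.001]
ft_force: [1.8, -0.6, 0.5]
width: 0.0689
jx -85.6 jy -164.5 z 175.2 R 195.0 phi -0.455 F jx,jy,z [ 1.7 -0.9  0.5] Ft 1.7 Fr -0.2 w 0.0689 t 28.73
```

View pics/s13.png

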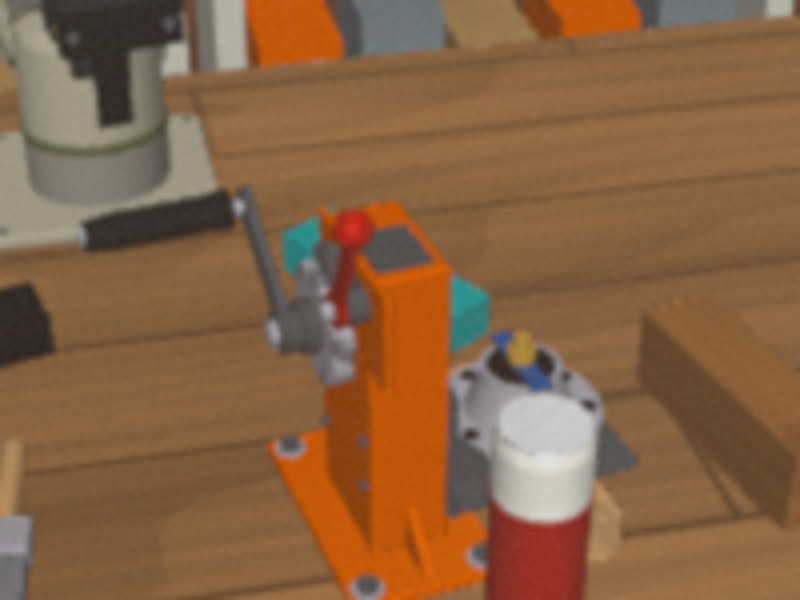

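View pics/w13.png

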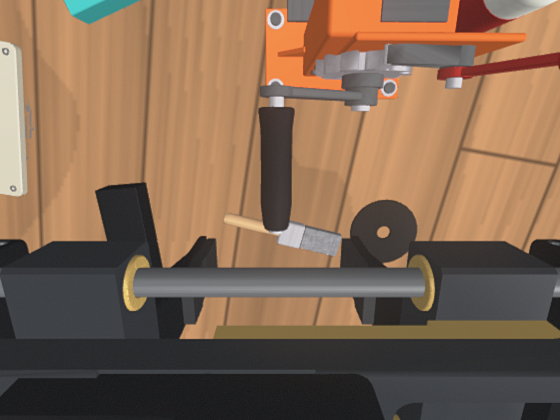

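View pics/t13.png

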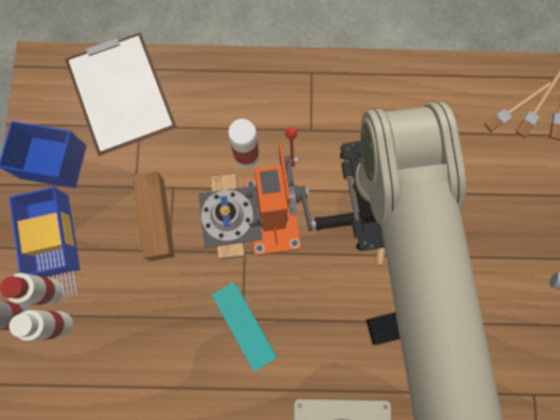

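After release the grip is still where I left it: the wrist view shows it at (276,170) and the crank arm is unchanged in the scene view. The packers, can, brush and disc look unmoved. One still-check, then I'll hand in.

```bash
python3 -m crank '[[0.6,[0,0,0],0],[0.6,[0,0,0],0],[0.6,[0,0,0],0],[0.6,[0,0,0],0],[0.6,[0,0,0],0],[0.6,[0,0,0],0]]'; python3 - <<'E'
from h import *
a=cv2.imread("pics/s13.png")
S=r.camera("scene")
b=cv2.resize(S["pixels"][150:300,200:400,::-1],None,fx=4,fy=4)
d=cv2.absdiff(cv2.GaussianBlur(a,(0,0),6),cv2.GaussianBlur(b,(0,0),6)).max(2)
print("max diff jack region",d[180:,70:].max(), "elsewhere",d.max())
r.close_job()
E
```

```text
time: 29.38
ee_pos: [0.5152, 0.0024, 0.3405]
eef_rot: [0.645, 0.764, -0.0, -0.0]
ft_force: [-0.2, 0.3, 0.5]
width: 0.0698
max diff jack region 4 elsewhere 11
the job is handed in; nothing more can be done
```

The flange is down on the low packer with its weight on it, and the job was handed in at about 29.4 s. The interface gives no verdict, so the checks below are my own.

- **Lever:** I pushed the red lever to its stop with the fingers closed. The last force I read was about 9 N, against the 25 N limit.
- **Pawl:** I gripped the crank and wound it up about 0.06 rad. The pawl sprang clear, and about 6.5 N of load came into the hand.
- **Lowering:** I let the crank run back about 5.3 rad in the hand, at about 0.5 rad/s, then slower near the end. The pull stayed at roughly 4–8 N the whole way, apart from about 13 N of sideways force at one point, when my first estimate of the shaft position was 3 mm off. I corrected that.
- **Seating:** The pull dropped away and the crank stopped about 1 mm into a 3 mm step. For a moment I was pushing with about 5 N, so by the 8:1 ratio the plate bore on the packer with roughly 100 N. I backed off to about 2 N before opening the gripper.

**Last checks:** After release the crank did not move between two pictures, the tool force read about zero, and the gripper was well clear. By eye in the last pictures, the packers, can, brush and disc had not moved.

**Disagreement:** My camera estimate of the plate's underside at seating was about 38 mm, while the packer should be 41 to 49 mm high. I went by the force, not the picture.

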